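# Clamp a sharpening stone by pushing the locking pin through its L-shaped slot

## Task

Clamp the sharpening stone in its holder: push the orange knob along the long leg of the L-shaped slot until the jaw has shoved the stone up to its end stop, then push it round the corner and sideways all the way to the end of the short locking leg, and leave it there. Only push the knob with the fingertips or the outside of the fingers, never with the knob between them; do not touch the stone itself, and leave the bottle, jar, torch and brush where they are.

Things in the scene. Friction and masses are not known exactly. Their poses are not given: they have to be found in the camera images.
- holder: Black stone holder fixed to the bench, 100 x 355 mm. Origin: on the bench, under the centre of the slot housing (100 x 110 mm); y runs along the holder towards the stone, x across, z up. Aluminium cover plate on the housing, top 40 mm above the bench, with the L-shaped slot, 14 to 15 mm wide (pin 12 mm). All else but the knob is under 42 mm. Rubber-faced end stop of the stone bed at y = 276 mm.
- knob (a point): Centre of the orange upright cylindrical knob on the pin: 26 mm diameter, 32 mm tall, from 52 to 84 mm above the bench, 12 mm clear of the cover plate. It moves only along the slot, with no lift, tilt or spring, and stays where it is left. About 2 to 4 N move it, up to 8 N while the jaw also shoves the stone; at each end of a leg it meets a hard stop.
- lock_end (a point): Fixed point on the holder, at (12, 18, 68) mm in its frame: where the centre of the knob is when fully locked. The long leg of the slot takes the knob centre along +y from (-16, -32) to the corner (-16, 18), the short locking leg from there along +x to this point.
- jaw (a joint): Travel of the jaw, with pin and knob, along the holder's +y (m): 0 at the open end of the long leg, 0.050 at the corner. Starts at 0 to 0.010. The pin can enter the locking leg only above about 0.047. The aluminium jaw is 70 mm wide; its rubber face is at y = 75 mm plus this value in the holder's frame.
- pin (a joint): How far the pin and knob have gone sideways along the holder's +x (m): 0 to 0.0015 in the long leg, 0.028 at the end of the locking leg.
- stone: Steel-faced sharpening stone on a black base, 50 x 150 x 14 mm, 0.25 to 0.5 kg, loose in the holder's bed, long axis along the holder's y, underside 16 mm above the bench. Origin: centre of its underside; it starts at y = 171 to 188 mm in the holder's frame and is at about 197 to 201 mm when clamped against the end stop.
- dropper: Bystander: white dropper bottle, 34 mm diameter, 85 mm tall, standing. Origin: centre of its underside.
- jar: Bystander: small glass jar with a blue lid, 56 mm diameter, 75 mm tall, standing. Origin: centre of its underside.
- torch: Bystander: black pocket torch standing on end, 38 mm diameter, 115 mm tall. Origin: centre of its underside.
- brush: Bystander: red and white cleaning brush with yellow bristles, 178 mm long, 14 mm high, lying. Origin: middle of its length, underside; bristles towards its +x.
Things that resemble listed ones, but are neither listed nor needed, are in the scene too. Several things have the shape of the stone; the one meant has the colours described above.

How it is judged:
By the outcome, as a careful person would: the job done as asked, in the order asked, and still so for the second after the job is handed in, with the robot touching nothing.
It also fails if it takes over 40 s, if anything falls off the work surface, if the arm or the gripper's body presses on something with over 40 N, if the wrist force passes 120 N, or if a joint passes its speed limit or range.

## Robot

A 6-joint arm with a two-finger parallel gripper is mounted at the origin on the work surface. World frame = base frame: x ahead of the robot, y to its left, z up, the work surface at z = 0. Lengths are in m, angles in rad, forces in N, time in s.
With the tool pointing down it reaches from about 0.35 to 0.8 m from the base axis. Payload 7.3 kg.
Tool frame: the origin (TCP) lies on the centre line of the jaws, within the pads' length; the fingertips stand 19 mm ahead of it and the grasp point (between the pads) is the TCP; x points along the fingers, y is the direction in which the jaws open and shut, and the axes are right-handed (so a half turn about x gives the same grasp; the last joint's range is limited). The gripper opens to 85 mm and grips with 20 to 120 N. Pads are 22 mm wide; open, the fingers measure 114 mm over their backs; the gripper's body (76 mm by 85 mm) begins 54 mm behind the grasp point. The pads swing forward as they close: fully open they stand 13 mm farther back than shut.
Start: joints at [-1.326, 0.342, 1.524, -0, 1.275, -0.146], TCP at [0.2, -0.485, 0.25] pointing down, gripper open.
Joint ranges: [-2.53, 2.53], [-0.77, 2.02], [0.04, 2.7], [-1, 4.14], [0.28, 2.66], [-3.11, 3.11]. Speed limits (rad/s): [2.57, 2.57, 3.14, 3.14, 3.14, 3.14].

## Interface

Orientations are given as a 3x3 rotation matrix whose columns are the frame's x, y, z axes.
In Python, from bench import robot gives the robot as it stands.
- The arm moves only by the tool servo_tool, never from a script. Its argument "increments" is a list that holds one entry, the list of rows, each a list of 7 numbers: the finger opening in mm, from 0 to 85.4, then the shift along the tool's x, y, z in mm, then the turn, a rotation vector about the tool's x, y, z in rad. In form: [[[hand, tx, ty, tz, ax, ay, az], ...]]. A call has 1 to 8 rows; each row shifts and turns the commanded pose from where the row before left it, along the tool's axes as they then stand; what a row does not reach is not made up. A row lasts 1/12 s, in which the tool goes at most 41.7 mm and 7.16 degrees, less where a joint would pass 70% of its speed; a pose out of reach is approached as far as the arm can. A call is refused whole if a number of a shift passes 41.7 or a number of a turn 0.125, either way. A call with a gripper value outside its range is refused whole. The fingers move at their own pace and stop on an object; "squeeze" is the grip in N (left out, the last holds). Time passes only in rows, so rows that do not move let the fingers close. It gives the time, the measured TCP pose, the force and the opening at its end, in the units of the state.
- robot.observe(): the state, without advancing time (a new reading comes with each control period).
- robot.camera(name): name is "side" or "top"; returns (picture, depth): 480x640x3 uint8, red, green, blue; 480x640 float32, m along the optical axis (not along the pixel's ray), 0 where there is no reading.
- robot.camera_params(name): a dict with "mtx" (3x3 intrinsics, pixels), "xyz" and "rotation" of the camera in the world. Camera axes: x right, y down, z forward; pixel columns grow to the right and rows downward; lengths in m; the calibration is good to about 2 mm. A picture is of the moment at which its call begins. camera_params takes no time and is no camera call.
- robot.close_job(): hands the job in, once; it reports no verdict.
The state is a dict: "clock": time; "joint_positions": joint angles; "qvel": joint speeds; "effort": joint torques, N m; "position": TCP position; "ee_rot": TCP orientation; "wrist_force": force on the tool from outside, world axes, zero at the start; "ft_torque": the same for the moment, N m; "grip_width": finger opening in m.
Only numpy, scipy, OpenCV 4.12 (cv2) and the standard library are available. Lean on these libraries where they do the work, as an engineer would, in place of code of your own. Each camera call takes 0.05 s, during which the arm holds its last target.

## Working session

There is one attempt and no reset: what is moved stays moved. The work goes in short steps, Python scripts to look and compute and a tool call to move; the robot and the scene stay as the last step left them, time stands still between calls to the robot, and variables do not carry over. Pictures are saved under pics/ and viewed, and the job is handed in when it is done.

Besides the shell and the picture viewer there is one more tool, called in YAML: its name, and indented under it one key for each argument. servo_tool: Moves the arm, as the interface text tells. Its arguments: {"type":"object","properties":{"increments":{"type":"array","items":{"type":"array","items":{"type":"array","items":{"type":"number"}}}},"squeeze":{"type":"number"}},"required":["increments"]}

```bash
mkdir -p pics; python3 - <<'E'
from bench import robot
import cv2,numpy as np
for n in("side","top"):
    im,d=robot.camera(n); cv2.imwrite(f"pics/{n}0.png",im[...,::-1]); np.savez(f"{n}0.npz",im=im,d=d)
    print(n,robot.camera_params(n))
s=robot.observe();print(s)
E
```

```text
side {'mtx': array([[519.50767241,   0.        , 318.65333407],
       [  0.        , 519.50767241, 230.35780333],
       [  0.        ,   0.        ,   1.        ]]), 'xyz': array([0.0102976 , 0.64117538, 0.60597665]), 'rotation': array([[-0.74253959, -0.36736666,  0.56006847],
       [-0.66974633,  0.41802463, -0.61375505],
       [-0.00864927, -0.83084123, -0.55644231]])}
top {'mtx': array([[498.17090982,   0.        , 315.62623346],
       [  0.        , 498.17090982, 239.32114578],
       [  0.        ,   0.        ,   1.        ]]), 'xyz': array([0.3822053 , 0.05059324, 0.91508053]), 'rotation': array([[ 6.57519704e-04, -9.80643967e-01,  1.95798306e-01],
       [-9.99430667e-01, -7.24927501e-03, -3.29513190e-02],
       [ 3.37329080e-02, -1.95665166e-01, -9.80090421e-01]])}
{'clock': 0.1, 'joint_positions': array([-1.32596696e+00,  3.42651687e-01,  1.52488905e+00, -1.78496008e-05,
        1.27541849e+00, -1.45981712e-01]), 'qvel': array([-6.36202624e-05, -1.90970579e-03, -9.70595497e-04,  5.29524404e-04,
       -1.20491720e-03, -1.30694265e-03]), 'effort': array([ 1.77690748e-03, -4.34446406e+01, -2.46490967e+01, -1.27582703e-04,
        4.73101551e-03, -4.26984187e-06]), 'position': array([ 0.19993834, -0.48508834,  0.24970748]), 'ee_rot': array([[-3.47811485e-04,  3.80943045e-01, -9.24598440e-01],
       [ 1.32167862e-03, -9.24597513e-01, -3.80943160e-01],
       [-9.99999066e-01, -1.35451840e-03, -1.81898645e-04]]), 'wrist_force': array([-0.33739874,  0.33357123, -0.15464669]), 'ft_torque': array([ 0.01202164,  0.01489441, -0.01818133]), 'grip_width': 0.08541355851392433}
```

View pics/top0.png

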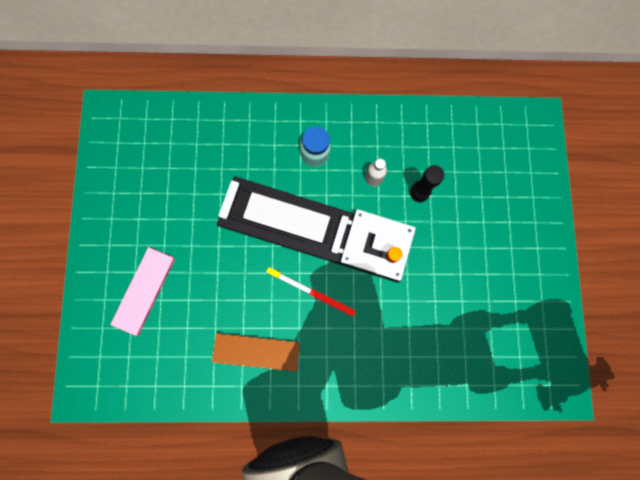

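View pics/side0.png

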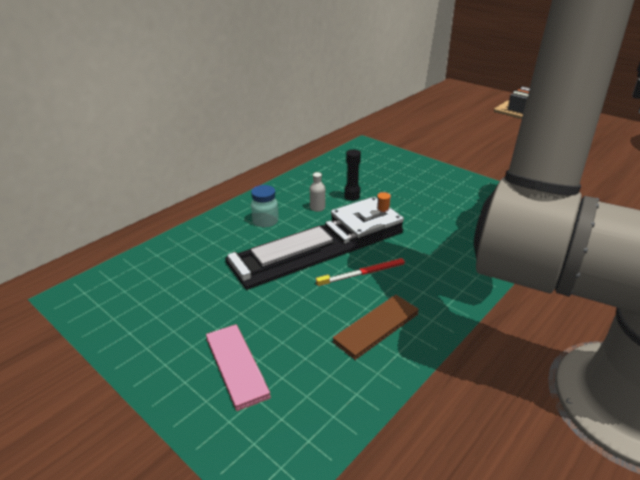

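The top view shows the orange knob at (395,255), the L-slot's corner near (372,250) with the short leg going up to (370,236), and the white stone at (287,217). The jar (315,145), dropper (377,172) and torch (428,183) stand to the far side, and the brush (310,290) to the near side. Lookalikes: the pink block (143,290) and brown block (256,352) have the stone's shape, and nothing else looks like the orange knob. Next I measure and check with one crop.

```bash
cat > h.py <<'E'
import numpy as np,cv2
from bench import robot
def ray(n,px):
    p=robot.camera_params(n);u=cv2.undistortPoints(np.array([[px]],float),p["mtx"],None)[0,0]
    return p["xyz"],p["rotation"]@np.array([u[0],u[1],1])
def onz(n,px,z):
    o,d=ray(n,px);return o+d*(z-o[2])/d[2]
def tri(a,b):
    (o1,d1),(o2,d2)=ray("top",a),ray("side",b)
    A=np.c_[d1,-d2];t=np.linalg.lstsq(A,o2-o1,rcond=None)[0]
    p,q=o1+t[0]*d1,o2+t[1]*d2;return (p+q)/2,np.linalg.norm(p-q)
def orange(im):
    h=cv2.cvtColor(im,cv2.COLOR_RGB2HSV);m=cv2.inRange(h,(8,190,130),(24,255,255))
    n,l,s,c=cv2.connectedComponentsWithStats(m);return [(s[i],c[i]) for i in range(1,n) if s[i][4]>20],m
E
python3 - <<'E'
from h import *
T=np.load("top0.npz");S=np.load("side0.npz")
for n,D in(("top",T),("side",S)):
    for s,c in orange(D["im"])[0]: print(n,s,c, onz(n,c,.084),onz(n,c,.068))
im=T["im"];g=cv2.cvtColor(im,cv2.COLOR_RGB2HSV)
m=cv2.inRange(g,(0,0,150),(180,60,255));m[:170]=0;m[300:]=0
n,l,s,c=cv2.connectedComponentsWithStats(m)
for i in range(1,n):
    if s[i][4]>60:
        r=cv2.minAreaRect(np.argwhere(l==i)[:,::-1].astype(np.float32));b=cv2.boxPoints(r)
        print(s[i],[np.round(onz("top",p,.04 if s[i][0]>320 else .03)[:2],4) for p in b], np.round(b,1).tolist())
cv2.imwrite("pics/crop.png",cv2.resize(im[170:290,210:430,::-1],None,fx=3.6,fy=3.6,interpolation=cv2.INTER_CUBIC))
E
```

```text
top [ 35 113   8   9  27] [ 38.25925926 117.22222222] [0.76307032 0.50967641 0.084     ] [0.77040275 0.5185147  0.068     ]
top [388 248  14  14 153] [394.30065359 254.03267974] [ 0.52370142 -0.11129498  0.084     ] [ 0.52642551 -0.11441166  0.068     ]
top [215 335  13  23  86] [220.01162791 342.63953488] [0.37596781 0.17792179 0.084     ] [0.37584773 0.18037313 0.068     ]
top [225 341  10  12  33] [228.93939394 345.93939394] [0.37072926 0.16331504 0.084     ] [0.37050832 0.16548517 0.068     ]
top [  0 418   7  10  25] [  2.68 422.52] [0.2542488  0.50918677 0.084     ] [0.25178537 0.51801563 0.068     ]
top [ 28 461  12  10  24] [ 33.91666667 465.625     ] [0.19121068 0.45459673 0.084     ] [0.18753365 0.46237462 0.068     ]
side [379 194  10   6  37] [383.35135135 196.56756757] [ 0.51984377 -0.10978964  0.084     ] [ 0.53546274 -0.13280875  0.068     ]
[369 170  18   9 130] [array([ 0.6886, -0.0776]), array([ 0.689 , -0.1092]), array([ 0.6735, -0.1088]), array([ 0.6731, -0.0772])] [[369.0, 170.0], [386.0, 170.0], [386.0, 178.0], [369.0, 178.0]]
[219 180  20  39 331] [array([0.601
[... 631 characters left out ...]
0001220703125, 258.1000061035156], [344.79998779296875, 205.1999969482422], [416.70001220703125, 227.6999969482422], [400.20001220703125, 280.6000061035156]]
[ 122  247   51   53 1438] [array([0.4502, 0.3593]), array([0.5459, 0.3202]), array([0.5244, 0.2754]), array([0.4294, 0.3154])] [[122.0, 299.0], [148.1999969482422, 245.3000030517578], [172.89999389648438, 257.3999938964844], [146.60000610351562, 311.0]]
[279 274  32  19 167] [array([0.4887, 0.0868]), array([0.4958, 0.0833]), array([0.4693, 0.0297]), array([0.4622, 0.0332])] [[278.6000061035156, 277.79998779296875], [280.6000061035156, 273.79998779296875], [310.6000061035156, 288.79998779296875], [308.6000061035156, 292.79998779296875]]
```

View pics/crop.png

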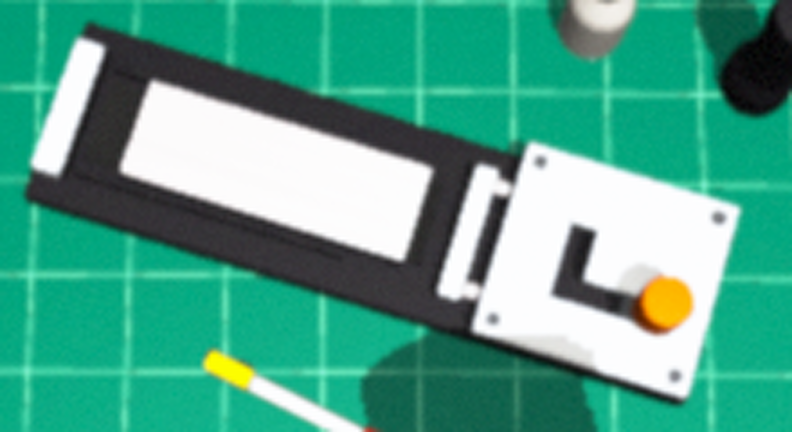

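```bash
python3 - <<'E'
from h import *
f=lambda x,y:((x+.5)/3.6-.5+210,(y+.5)/3.6-.5+170)
P=[onz("top",f(*q),.04)[:2] for q in((528,143),(740,208),(688,402),(472,332))]
for p in P:print(np.round(p,4))
c=np.mean(P,0);y=(P[0]+P[3]-P[1]-P[2]);y/=np.linalg.norm(y)
x2=(P[0]+P[1]-P[2]-P[3]);x2/=np.linalg.norm(x2)
print("sizes",[np.linalg.norm(P[i]-P[(i+1)%4]) for i in range(4)])
print("c",c,"ang y",np.degrees(np.arctan2(y[1],y[0])),"ang x",np.degrees(np.arctan2(x2[1],x2[0])))
# long-baseline direction from end stop and screws
es=[onz("top",f(*q),.04)[:2] for q in((92,40),(43,172))]
X=np.array([y[1],-y[0]])
loc=lambda p:np.round(1000*np.array([(p-c)@X,(p-c)@y]),1)
print("endstop",[loc(e) for e in es]); 
print("slot end/corner",loc(onz("top",f(583,238),.04)[:2]),loc(onz("top",f(567,288),.04)[:2]))
S=np.load("side0.npz")["im"];h=cv2.cvtColor(S,cv2.COLOR_RGB2HSV);m=cv2.inRange(h,(3,150,80),(22,255,255))[180:225,365:405]
ys,xs=np.nonzero(m);k=(xs.mean()+365,ys.mean()+180);print("side",k,xs.min()+365,xs.max()+365,ys.min()+180,ys.max()+180)
print(tri((394.3,254.0),k)); 
for z in(.084,.08):print("knob",loc(onz("top",(394.3,254.0),z)[:2]),onz("top",(394.3,254.0),z))
print("side knob",loc(onz("side",k,.068)[:2]))
for q in((152,82),(432,167),(405,262),(122,172)):print("stone",loc(onz("top",f(*q),.03)[:2]))
for n,px,z in(("jar",(315,138),.075),("drop",(379,164),.085),("torch",(433,174),.115),("brush",(354,313),.014),("brushmid",(311,291),.014)):print(n,onz("top",px,z),loc(onz("top",px,z)[:2]))
E
```

```text
[ 0.6132 -0.0528]
[ 0.5804 -0.1595]
[ 0.4822 -0.1299]
[ 0.5165 -0.0236]
sizes [np.float64(0.11155806602715153), np.float64(0.10250007331347635), np.float64(0.11166628506389817), np.float64(0.10102169900047281)]
c [ 0.54805638 -0.09144185] ang y 72.53387267866822 ang x -16.80793844046746
endstop [array([ 33.6, 282.7]), array([-38.9, 283. ])]
slot end/corner [12.  16.1] [-14.9  16.6]
side (np.float64(383.38953488372096), np.float64(200.9127906976744)) 378 389 193 210
(array([ 0.52465488, -0.11496693,  0.06998839]), np.float64(0.0035219766474160388))
knob [-17.2 -26.2] [ 0.52375779 -0.11129558  0.084     ]
knob [-16.3 -26.8] [ 0.52443908 -0.11207475  0.08      ]
side knob [-13.8 -32.9]
stone [ 24.6 248.5]
stone [26.1 99. ]
stone [-25.1  97.4]
stone [-24.8 247.5]
jar [0.73531198 0.02359472 0.075     ] [144.1 165.9]
drop [ 0.68411632 -0.08888795  0.085     ] [129.   43.3]
torch [ 0.65654186 -0.17550863  0.115     ] [128.7 -47.6]
brush [ 0.4276993  -0.04879563  0.014     ] [-127.6    4.6]
brushmid [0.46690418 0.02860231 0.014     ] [-113.4   90.2]
```

Crop confirms it: knob at about (-16.5,-28) mm in the holder frame (crop (665,304)), with the stone's steel face at about y = 173. Next I close the fingers and turn the tool so its y lies along the holder's -y.

servo_tool:
  increments:
    - [[0,0,0,0,0.115,0,0],[0,0,0,0,0.115,0,0],[0,0,0,0,0.115,0,0],[0,0,0,0,0.115,0,0],[0,0,0,0,0.115,0,0],[0,0,0,0,0.115,0,0]]
  squeeze: 20

```text
clock: 0.6
position: [0.2, -0.4852, 0.2499]
ee_rot: [[-0.0, -0.3, -0.954], [0.001, -0.954, 0.3], [-1.0, -0.001, 0.0]]
wrist_force: [-0.6, 0.8, -0.5]
grip_width: 0.0119
```

```bash
cat >> h.py <<'E'
C=np.array([.548,-.0914]);A=np.radians(72.8);Y=np.array([np.cos(A),np.sin(A)]);X=np.array([Y[1],-Y[0]])
def loc(p):p=np.asarray(p)[:2]-C;return np.round(1000*np.array([p@X,p@Y]),1)
def st(*targets):
    s=robot.observe();R=s["ee_rot"];p=s["position"]
    print("t",round(s["clock"],2),"loc",loc(p),"z",round(p[2]*1000,1),"F",np.round([s["wrist_force"][:2]@X,s["wrist_force"][:2]@Y,s["wrist_force"][2]],1),"grip",s["grip_width"],"yaw err",np.degrees(np.arctan2(-R[:2,1]@X,-R[:2,1]@Y)))
    for t in targets:
        w=np.r_[C+X*t[0]/1e3+Y*t[1]/1e3,t[2]/1e3];print(t,"-> tool mm",np.round(1000*R.T@(w-p),1))
E
python3 -c "
from h import *
st((-16,-90,250),(-16,-90,81))"
```

```text
t 0.6 loc [-216.  -479.1] z 249.9 F [-0.8  0.6 -0.5] grip 0.011900167057410618 yaw err 0.2662839779863894
(-16, -90, 250) -> tool mm [ 1.000e-01 -3.900e+02 -1.982e+02]
(-16, -90, 81) -> tool mm [ 169.1 -389.9 -198.3]
```

servo_tool:
  increments:
    - [[0,0,-32.5,-16.5,0,0,0],[0,0,-32.5,-16.5,0,0,0],[0,0,-32.5,-16.5,0,0,0],[0,0,-32.5,-16.5,0,0,0],[0,0,-32.5,-16.5,0,0,0],[0,0,-32.5,-16.5,0,0,0],[0,0,-32.5,-16.5,0,0,0],[0,0,-32.5,-16.5,0,0,0]]

```text
clock: 1.27
position: [0.4036, -0.2743, 0.2501]
ee_rot: [[-0.0, -0.295, -0.956], [0.0, -0.956, 0.295], [-1.0, -0.0, 0.0]]
wrist_force: [1.2, -0.3, 0.6]
grip_width: 0.0002
```

servo_tool:
  increments:
    - [[0,10,-32.5,-16.5,0,0,0],[0,20,-32.5,-16.5,0,0,0],[0,20,-32.5,-16.5,0,0,0],[0,20,-32.5,-16.5,0,0,0],[0,25,0,0,0,0,0],[0,25,0,0,0,0,0],[0,0,0,0,0,0,0]]

```text
clock: 1.85
position: [0.5018, -0.169, 0.1255]
ee_rot: [[-0.009, -0.293, -0.956], [0.004, -0.956, 0.293], [-1.0, -0.002, 0.01]]
wrist_force: [-1.1, 0.3, -1.1]
grip_width: 0.0002
```

```bash
python3 -c "
from h import *
st((-16,-90,81),(-16,-60,81))
im,d=robot.camera('side'); cv2.imwrite('pics/s1.png',cv2.resize(im[60:300,220:540,::-1],None,fx=2.5,fy=2.5))"
```

```text
t 1.85 loc [-21.2 -87.8] z 125.5 F [-1.2 -0.  -1.1] grip 0.00022735262790146078 yaw err -0.15145644996434665
(-16, -90, 81) -> tool mm [44.4  2.3 -5.7]
(-16, -60, 81) -> tool mm [ 44.5 -27.7  -5.7]
```

View pics/s1.png

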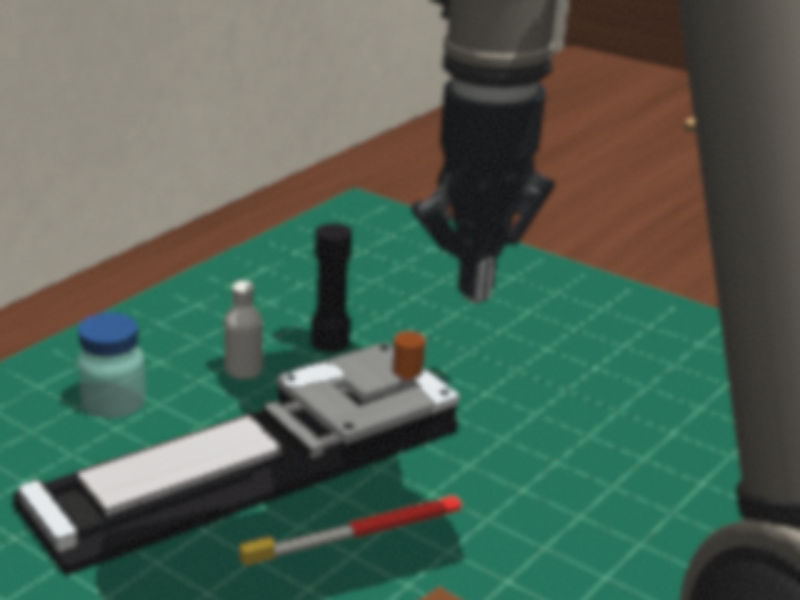

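The fingers are shut, left of the torch in the view and well behind the knob (408,355 in the crop). Nothing is in the way. Now down to pushing height.

servo_tool:
  increments:
    - [[0,20,0,-3,0,0,0],[0,20,0,0,0,0,0],[0,0,0,0,0,0,0],[0,0,0,0,0,0,0]]

```text
clock: 2.23
position: [0.507, -0.1725, 0.0912]
ee_rot: [[-0.0, -0.296, -0.955], [-0.0, -0.955, 0.296], [-1.0, 0.0, 0.0]]
wrist_force: [-0.0, -0.8, 1.5]
grip_width: 0.0003
```

```bash
python3 -c "
from h import *
st((-16.5,-60,81))"
```

```text
t 2.23 loc [-15.2 -89.6] z 91.2 F [ 0.2 -0.7  1.5] grip 0.0002869929792804942 yaw err -0.0057544870566012245
(-16.5, -60, 81) -> tool mm [ 10.2 -29.6   1.3]
```

servo_tool:
  increments:
    - [[0,10,0,1,0,0,0],[0,0,-8,0,0,0,0],[0,0,-8,0,0,0,0],[0,0,-5,0,0,0,0],[0,0,-5,0,0,0,0],[0,0,-5,0,0,0,0],[0,0,-5,0,0,0,0],[0,0,0,0,0,0,0]]

```text
clock: 2.9
position: [0.517, -0.1364, 0.0805]
ee_rot: [[0.0, -0.294, -0.956], [-0.0, -0.956, 0.294], [-1.0, 0.0, -0.0]]
wrist_force: [0.1, -0.9, -0.5]
grip_width: -0.0001
```

```bash
python3 -c "
from h import *
st()
for n in ('side','top'):
  im,d=robot.camera(n)
  print(n,[(s.tolist(),c) for s,c in orange(im)[0]]) if n=='side' else None
  a=im[130:290,300:460] if n=='side' else im[170:290,250:430]
  cv2.imwrite('pics/p2%s.png'%n,cv2.resize(a[...,::-1],None,fx=4,fy=4))"
```

```text
t 2.9 loc [-16.3 -52.2] z 80.5 F [ 0.4 -0.9 -0.5] grip -7.79996024724268e-05 yaw err -0.11650914879699208
side [([378, 195, 10, 4, 32], array([383.125 , 196.3125]))]
```

View pics/p2side.png

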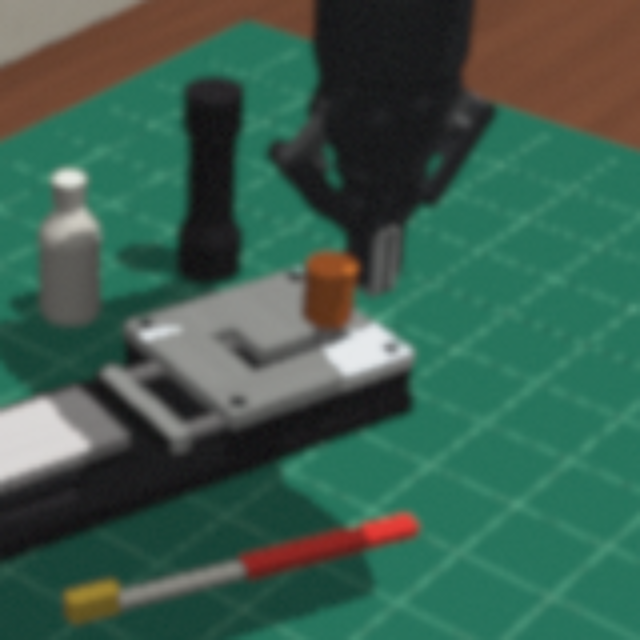

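View pics/p2top.png

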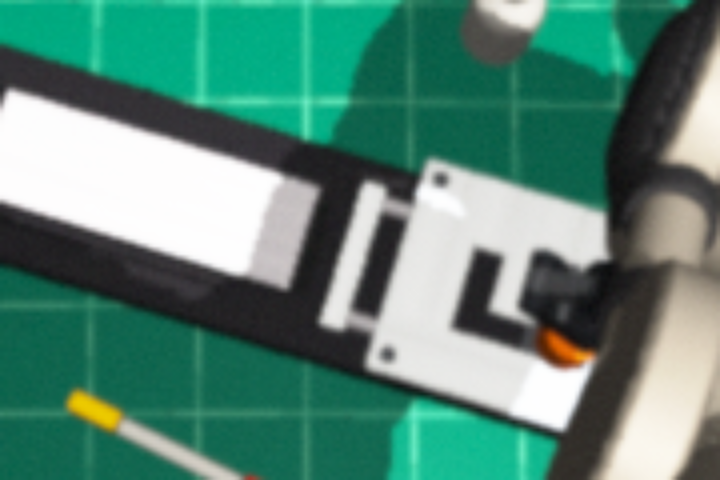

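The fingers stand just behind the knob (side crop: fingers at (385,260), knob at (330,290)), and the knuckles are above it. I'll push on along the long leg.

servo_tool:
  increments:
    - [[0,0,-4,0,0,0,0],[0,0,-4,0,0,0,0],[0,0,-4,0,0,0,0],[0,0,-4,0,0,0,0],[0,0,-4,0,0,0,0],[0,0,-4,0,0,0,0]]

```text
clock: 3.5
position: [0.5239, -0.1143, 0.0803]
ee_rot: [[0.0, -0.295, -0.956], [-0.001, -0.956, 0.295], [-1.0, 0.001, -0.0]]
wrist_force: [-0.5, -4.0, 0.3]
grip_width: 0.0002
```

```bash
python3 -c "
from h import *
st()
for n in ('side','top'):
  im,d=robot.camera(n)
  a=im[130:290,300:460] if n=='side' else im[170:290,210:430]
  cv2.imwrite('pics/p3%s.png'%n,cv2.resize(a[...,::-1],None,fx=3,fy=3))"
```

```text
t 3.5 loc [-16.3 -29. ] z 80.3 F [ 0.7 -4.   0.3] grip 0.0001835878715040039 yaw err -0.0682053388725969
```

View pics/p3side.png

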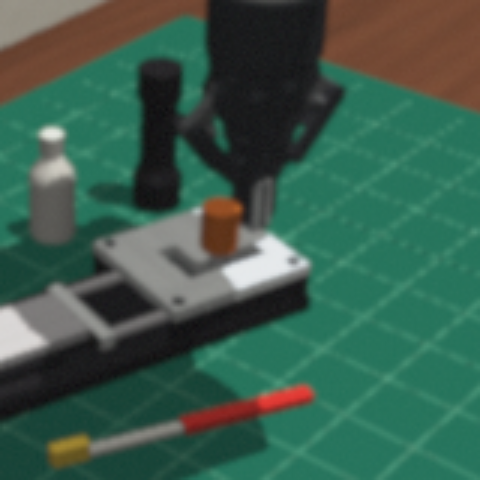

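The knob moves with the fingers (4 N), and the jaw is close to the stone.

servo_tool:
  increments:
    - [[0,0,-4,0,0,0,0],[0,0,-4,0,0,0,0],[0,0,-4,0,0,0,0],[0,0,-3,0,0,0,0],[0,0,0,0,0,0,0]]

```text
clock: 4.02
position: [0.5285, -0.0993, 0.0803]
ee_rot: [[0.0, -0.294, -0.956], [0.0, -0.956, 0.294], [-1.0, -0.0, -0.0]]
wrist_force: [0.1, -2.1, -0.1]
grip_width: 0.0003
```

```bash
python3 -c "
from h import *
st()
for n in ('side','top'):
  im,d=robot.camera(n)
  a=im[130:290,200:460] if n=='side' else im[170:290,210:430]
  cv2.imwrite('pics/p4%s.png'%n,cv2.resize(a[...,::-1],None,fx=3,fy=3))"
```

```text
t 4.02 loc [-16.3 -13.4] z 80.3 F [ 0.7 -2.  -0.1] grip 0.0003051968465075539 yaw err -0.07970891753260169
```

View pics/p4side.png

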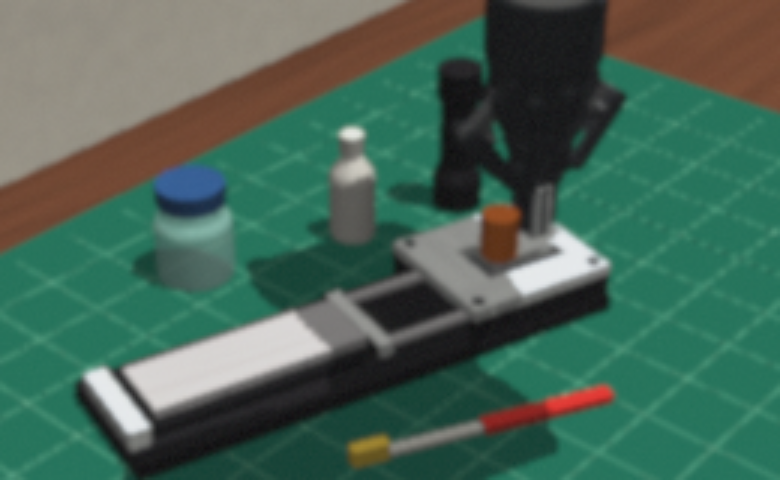

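View pics/p4top.png

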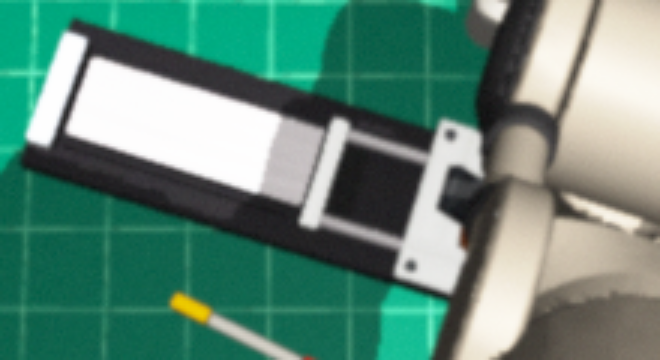

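The jaw is shoving the stone, with a gap of a few mm to the end stop (top crop: (68,110)). I'll keep going gently.

servo_tool:
  increments:
    - [[0,0,-2,0,0,0,0],[0,0,-2,0,0,0,0],[0,0,-2,0,0,0,0],[0,0,0,0,0,0,0]]

```text
clock: 4.45
position: [0.5298, -0.0945, 0.0803]
ee_rot: [[-0.001, -0.294, -0.956], [-0.001, -0.956, 0.294], [-1.0, 0.001, 0.0]]
wrist_force: [-1.9, -4.0, 0.1]
grip_width: -0.0002
```

servo_tool:
  increments:
    - [[0,0,-1,0,0,0,0],[0,0,-1,0,0,0,0],[0,0,0,0,0,0,0]]

```text
clock: 4.7
position: [0.53, -0.094, 0.0803]
ee_rot: [[-0.001, -0.294, -0.956], [-0.003, -0.956, 0.294], [-1.0, 0.003, 0.0]]
wrist_force: [-3.4, -11.9, 1.0]
grip_width: -0.0001
```

servo_tool:
  increments:
    - [[0,0,-1,0,0,0,0],[0,0,-1,0,0,0,0],[0,0,0,0,0,0,0]]

```text
clock: 4.95
position: [0.5302, -0.0935, 0.0804]
ee_rot: [[-0.002, -0.294, -0.956], [-0.005, -0.956, 0.294], [-1.0, 0.005, 0.001]]
wrist_force: [-8.0, -18.3, 1.1]
grip_width: -0.0
```

```bash
python3 -c "
from h import *
st()
for n in ('side','top'):
  im,d=robot.camera(n)
  a=im[130:290,200:460] if n=='side' else im[170:290,210:430]
  cv2.imwrite('pics/p5%s.png'%n,cv2.resize(a[...,::-1],None,fx=3,fy=3))"
```

```text
t 4.95 loc [-16.4  -7.3] z 80.4 F [ -2.3 -19.8   1.1] grip -3.781754296072226e-05 yaw err -0.09861079099538059
```

View pics/p5side.png

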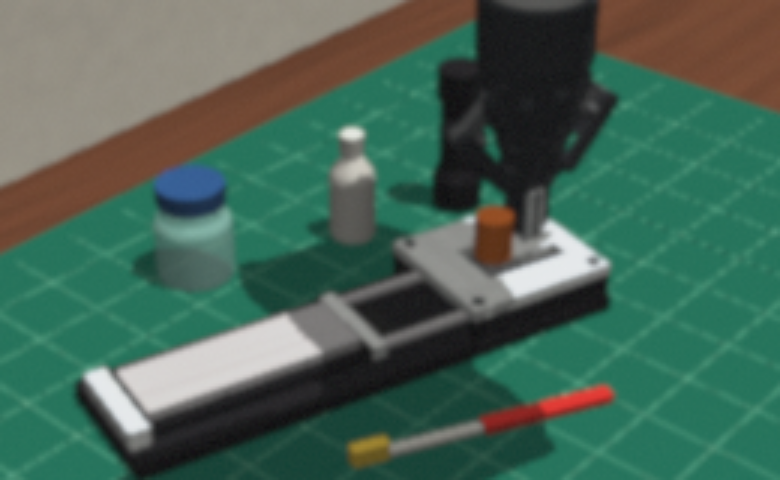

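View pics/p5top.png

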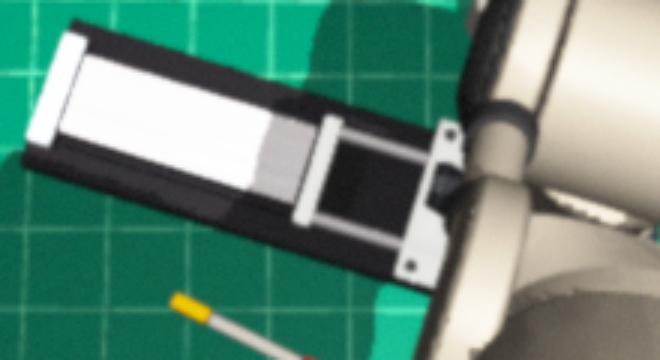

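The stone touches its end stop (top crop (62,110)), and the push force rose to 20 N with no further travel, so the knob is at the corner. I'll back off and go round to the knob's -x side.

servo_tool:
  increments:
    - [[0,0,6,0,0,0,0],[0,0,15,0,0,0,0],[0,0,0,15,0,0,0],[0,0,0,20,0,0,0],[0,0,0,10,0,0,0],[0,0,-6,0,0,0,0],[0,0,0,0,0,0,0]]

```text
clock: 5.63
position: [0.4841, -0.0906, 0.0805]
ee_rot: [[0.001, -0.295, -0.956], [0.0, -0.956, 0.295], [-1.0, -0.001, -0.001]]
wrist_force: [0.5, 0.2, -0.5]
grip_width: 0.0001
```

```bash
python3 -c "
from h import *
st((-60,18,80.5))
for n in ('side','top'):
  im,d=robot.camera(n)
  a=im[130:290,200:460] if n=='side' else im[170:290,210:430]
  cv2.imwrite('pics/p6%s.png'%n,cv2.resize(a[...,::-1],None,fx=3,fy=3))"
```

```text
t 5.63 loc [-61.3 -18.1] z 80.5 F [ 0.4  0.3 -0.5] grip 0.0001085706724207625 yaw err -0.058963339409853766
(-60, 18, 80.5) -> tool mm [  0.  -36.1  -1.3]
```

View pics/p6side.png

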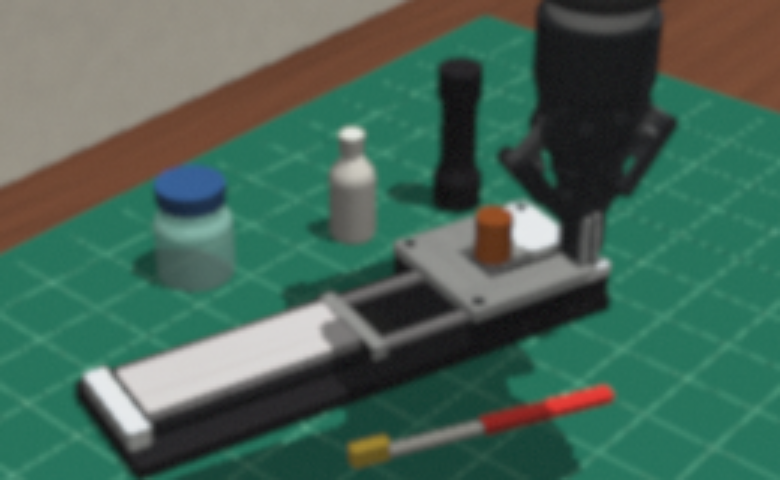

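Knob stands at the corner (side crop (493,235)), the stone is against the stop, and the fingers are clear at (590,235). Next I go alongside and push +x.

servo_tool:
  increments:
    - [[0,0,-12,0,0,0,0],[0,0,-14,0,0,0,0],[0,0,-10,0,0,0,0],[0,0,0,0,0,0,0],[0,0,0,-6,0,0,0],[0,0,0,-6,0,0,0],[0,0,0,-4,0,0,0],[0,0,0,-4,0,0,0]]

```text
clock: 6.4
position: [0.5141, -0.0638, 0.0803]
ee_rot: [[0.0, -0.295, -0.955], [-0.0, -0.955, 0.295], [-1.0, 0.0, -0.0]]
wrist_force: [0.0, 0.4, -0.6]
grip_width: 0.0001
```

```bash
python3 -c "
from h import *
st((-13,18,80.5))
for n in ('side','top'):
  im,d=robot.camera(n)
  a=im[130:290,200:460] if n=='side' else im[170:290,210:430]
  cv2.imwrite('pics/p7%s.png'%n,cv2.resize(a[...,::-1],None,fx=3,fy=3))"
```

```text
t 6.4 loc [-40.5  16.4] z 80.3 F [-0.1  0.4 -0.6] grip 0.00010880680178637285 yaw err -0.014212121476533574
(-13, 18, 80.5) -> tool mm [ -0.2  -1.6 -27.5]
```

View pics/p7side.png

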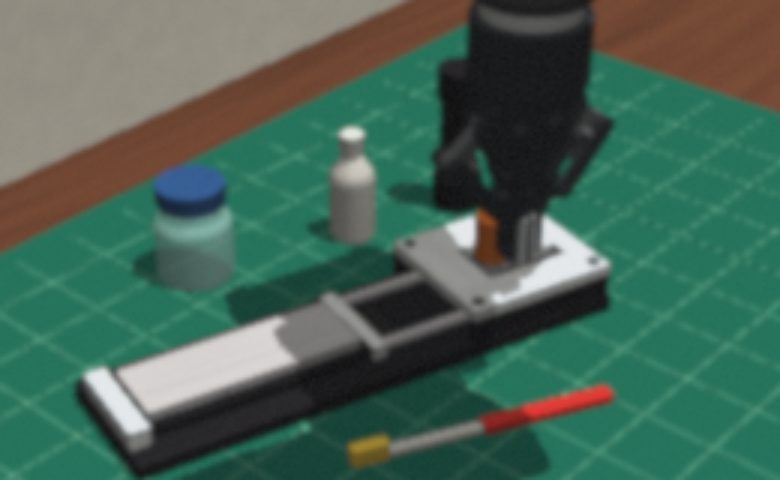

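The fingers are alongside the knob on its -x side (side crop: fingers (525,235), knob (487,238)), at the point of contact. Now the sideways push.

servo_tool:
  increments:
    - [[0,0,-2,-1,0,0,0],[0,0,0,-4,0,0,0],[0,0,0,-4,0,0,0],[0,0,0,-4,0,0,0],[0,0,0,-4,0,0,0],[0,0,0,0,0,0,0]]

```text
clock: 7.0
position: [0.5311, -0.0665, 0.0803]
ee_rot: [[0.001, -0.295, -0.956], [-0.0, -0.956, 0.295], [-1.0, 0.0, -0.001]]
wrist_force: [-0.5, -0.6, 0.1]
grip_width: 0.0001
```

```bash
python3 -c "
from h import *
st((-13,18,80.5))
for n in ('side','top'):
  im,d=robot.camera(n)
  a=im[130:290,200:460] if n=='side' else im[170:290,210:430]
  cv2.imwrite('pics/p8%s.png'%n,cv2.resize(a[...,::-1],None,fx=3,fy=3))"
```

```text
t 7.0 loc [-23.5  18.8] z 80.3 F [-0.3 -0.7  0.1] grip 6.941409754516236e-05 yaw err -0.050665865885293274
(-13, 18, 80.5) -> tool mm [ -0.2   0.8 -10.5]
```

View pics/p8side.png

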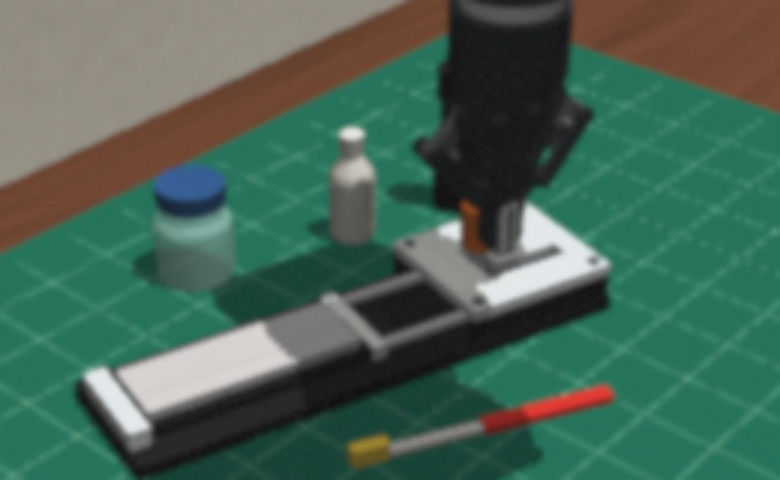

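The knob has entered the locking leg (side crop (470,228)). I'll carry on to the stop.

servo_tool:
  increments:
    - [[0,0,0,-3,0,0,0],[0,0,0,-3,0,0,0],[0,0,0,-3,0,0,0],[0,0,0,-1.5,0,0,0],[0,0,0,0,0,0,0]]

```text
clock: 7.52
position: [0.5408, -0.0694, 0.0803]
ee_rot: [[0.001, -0.295, -0.956], [-0.0, -0.956, 0.295], [-1.0, 0.0, -0.001]]
wrist_force: [-0.5, 0.1, -0.2]
grip_width: -0.0001
```

servo_tool:
  increments:
    - [[0,0,0,-1,0,0,0],[0,0,0,-1,0,0,0],[0,0,0,0,0,0,0]]

```text
clock: 7.77
position: [0.5422, -0.0698, 0.0803]
ee_rot: [[-0.0, -0.295, -0.956], [0.0, -0.956, 0.295], [-1.0, 0.0, 0.0]]
wrist_force: [-1.4, 0.1, 1.4]
grip_width: 0.0003
```

servo_tool:
  increments:
    - [[0,0,0,-1.5,0,0,0],[0,0,0,-1.5,0,0,0],[0,0,0,0,0,0,0]]

```text
clock: 8.02
position: [0.5427, -0.07, 0.0801]
ee_rot: [[-0.006, -0.295, -0.956], [0.001, -0.956, 0.295], [-1.0, 0.0, 0.006]]
wrist_force: [-10.2, 1.6, 7.3]
grip_width: 0.0003
```

servo_tool:
  increments:
    - [[0,0,0,-1,0,0,0],[0,0,0,-1,0,0,0],[0,0,0,0,0,0,0]]

```text
clock: 8.27
position: [0.5429, -0.0701, 0.0801]
ee_rot: [[-0.009, -0.294, -0.956], [0.002, -0.956, 0.294], [-1.0, 0.001, 0.01]]
wrist_force: [-16.0, 4.7, 12.2]
grip_width: 0.0
```

```bash
python3 -c "
from h import *
st()"
```

```text
t 8.27 loc [-11.1  18.9] z 80.1 F [-16.7  -0.2  12.2] grip 7.111473293576951e-06 yaw err -0.07992926454368943
```

There's a hard stop at TCP x = -11, which matches lock_end (12 - 24). I'll withdraw the way I came, raise the arm and check.

servo_tool:
  increments:
    - [[0,0,0,5,0,0,0],[0,0,0,15,0,0,0],[0,0,0,25,0,0,0],[0,-20,0,25,0,0,0],[0,-35,0,20,0,0,0],[0,-35,20,20,0,0,0],[0,-35,35,0,0,0,0],[0,-10,40,0,0,0,0]]

```text
clock: 8.93
position: [0.4187, -0.1234, 0.2116]
ee_rot: [[0.008, -0.291, -0.957], [-0.003, -0.957, 0.291], [-1.0, 0.001, -0.008]]
wrist_force: [3.2, -0.8, 0.1]
grip_width: 0.0003
```

servo_tool:
  increments:
    - [[0,0,40,0,0,0,0],[0,0,40,0,0,0,0],[0,0,40,0,0,0,0],[0,0,40,0,0,0,0],[0,0,40,0,0,0,0],[0,0,0,0,0,0,0],[0,0,0,0,0,0,0]]

```text
clock: 9.52
position: [0.3578, -0.3164, 0.2071]
ee_rot: [[0.001, -0.299, -0.954], [-0.001, -0.954, 0.299], [-1.0, 0.001, -0.001]]
wrist_force: [0.1, 0.3, 0.1]
grip_width: 0.0001
```

```bash
python3 -c "
from h import *
st()
for n in ('side','top'):
  im,d=robot.camera(n)
  if n=='top':
    for s,c in orange(im)[0]:
      if 340<c[0]<420 and 200<c[1]<280: print('knob',c,loc(onz('top',c,.084)),loc(onz('top',c,.08)))
  a=im[130:290,200:460] if n=='side' else im[120:330,210:450]
  cv2.imwrite('pics/p9%s.png'%n,cv2.resize(a[...,::-1],None,fx=2.8,fy=2.8))"
```

```text
t 9.52 loc [-115.1 -271.2] z 207.1 F [0.  0.3 0.1] grip 6.449982548452312e-05 yaw err 0.179797343958141
knob [372.9483871  231.10322581] [10.  19.6] [11.  19.2]
```

View pics/p9side.png

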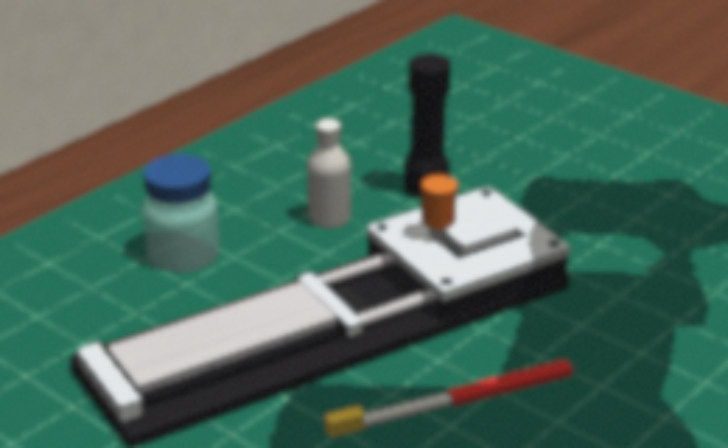

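View pics/p9top.png

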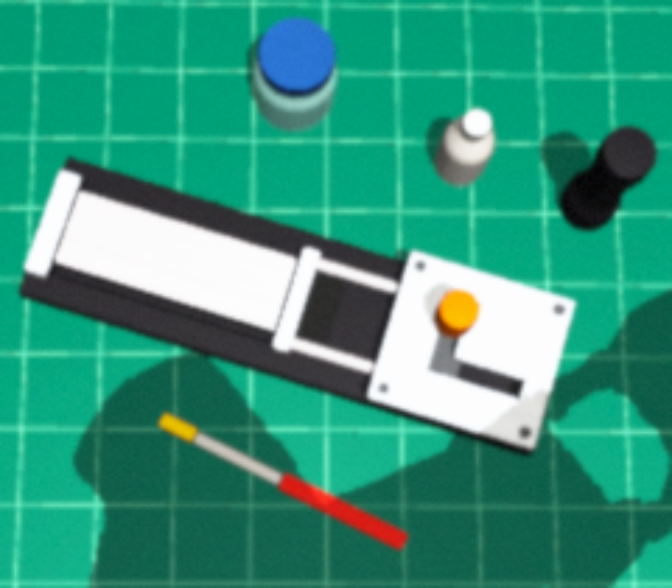

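In the top crop the knob is at the end of the short leg (458,312), the long leg and corner are empty, and the stone sits between jaw and stop. The bystanders are where they were. Handing in.

```bash
python3 -c "
from bench import robot
print(robot.close_job())"
```

```text
the job is handed in; nothing more can be done
None
```

The stone is clamped against its end stop and the knob is at the end of the locking leg. I handed the job in at about 9.6 s.

**What I did:** With the fingers shut, I pushed the knob along the long leg until the stone met its stop, where the force rose to about 20 N with no more travel. I then went round to its other side and pushed it sideways to the hard stop, reaching about 17 N. Then I withdrew and raised the arm clear.

**Last checks:**
- **Knob:** The final top view puts it at about (10–11, 19) mm in the holder frame, against lock_end at (12, 18). That 1–2 mm difference is within the calibration error. It also moved about 27 mm sideways in the images, against the 28 mm of the locking leg.
- **Stone:** In both views it sits between the jaw and the end stop with no gap I could see.
- **Bystanders:** The bottle, jar, torch and brush look unmoved in the pictures. I did not measure them again.
- **Forces:** The wrist read about 0 N after withdrawing. During the sideways push it also read about 12 N vertically at the stop, which I did not explain, but it was gone once the fingers backed off.

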